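# Bring the open paint pot round to the front and hold the carousel

### The arm

A 7-joint arm with a two-finger parallel gripper is mounted at the origin on the work surface. World frame = base frame: x ahead of the robot, y to its left, z up, the work surface at z = 0. Lengths are in m, angles in rad, forces in N, time in s.
With the tool pointing down it reaches from about 0.425 to 0.8 m from the base axis. Payload 8.3 kg.
Tool frame: the origin (TCP) lies on the centre line of the jaws, within the pads' length; the fingertips stand 11 mm ahead of it and the grasp point (between the pads) lies 8 mm behind it (env.tips_ahead is the y of the fingertips in the tool frame, in m); y points along the fingers, z is the direction in which the jaws open and shut, and the axes are right-handed (so a half turn about y gives the same grasp; the last joint's range is limited). The gripper opens to 85 mm and grips with 20 to 120 N. Pads are 22 mm wide; open, the fingers measure 114 mm over their backs; the gripper's body (76 mm by 85 mm) begins 54 mm behind the grasp point. The pads swing forward as they close: fully open they stand 13 mm farther back than shut.
Start: joints at [1.112, 0.383, 0.016, 1.37, -0.006, 1.388, -0.046], TCP at [0.241, -0.577, 0.242] pointing down, gripper open.
Joint ranges: [-2.95, 2.95], [-0.25, 2.06], [-1.52, 1.56], [0.18, 2.33], [-1.44, 4.58], [0.02, 2.06], [-3.01, 3.01]. Speed limits (rad/s): [2.39, 2.39, 3.01, 3.01, 3.14, 3.14, 3.14].

### API

Orientations are given as a unit quaternion [w, x, y, z].
In Python, from rig import env, optics, models gives the robot as it stands.
- The arm moves only by the tool move_arm, never from a script. Its arguments are lists of equal length, an entry for each row: "dp": the shift along the tool's x, y, z in m, a list of three; "yaw": the turn about the tool's y in rad; "hand": the closure in counts, from 0 (fully open) to 255 (shut). A call has 1 to 12 rows; each row shifts and turns the pose as measured when the row begins, along the tool's axes as they then stand; what a row does not reach is not made up. A row lasts 1/12 s, in which the tool goes at most 41.7 mm and 7.16 degrees, less where a joint would pass 70% of its speed; a pose out of reach is approached as far as the arm can. A call is refused whole if a number of a shift passes 0.0417 or a number of a turn 0.125, either way. A call with a gripper value outside its range is refused whole. The fingers move at their own pace and stop on an object; the grip force is fixed at half the most. Time passes only in rows, so rows that do not move let the fingers close. It gives the time, the measured TCP pose, the force and the opening at its end, in the units of the state.
- env.state(): the state, without advancing time (a new reading comes with each control period).
- optics.camera(name): name is "scene" or "top" or "wrist"; returns a dict with "img" (480x640x3 uint8, red, green, blue), "fov_y" (degrees; the focal length in pixels is half the picture's height over the tangent of half this angle, whatever the lens; pixels are square), "cx", "cy" (the principal point, pixels), "k1" (the pictures are not rectified: a ray, as slopes to the right and down, at radius r is drawn at 1 + k1 r^2 times it, then the intrinsics apply), "R" (3x3) and "t" (3): a world point X has camera coordinates R X + t. Camera axes: x right, y down, z forward; pixel columns grow to the right and rows downward; lengths in m; the calibration is good to about 2 mm. A picture is of the moment at which its call begins. There is no depth.
- env.job_done(): hands the job in, once; it reports no verdict.
Trained networks look in a picture, given as the dict that the camera call returned (one of the last four; its "shot" number tells which), for a name from the list of things; names that differ only in an ending like _2 or _b are one class to them, and where a whole thing is asked for, a point or a joint stands for the part that bears it (a point fixed in the world has none). Each returns a list of dicts, best first, with "conf" (0 to 1); they miss things now and then, are a little off and sometimes report something else, mostly with a low value. They report only what shows in the picture. A call takes as long as a camera call. They do not tell look-alikes from the thing itself.
- models.look_for(name, picture): "uv" ([column, row] in pixels, amid what is visible of it).
- models.regions_of(name, picture): "pixels" (480x640 bool, what is visible of it) and "uv" ([column, row] in pixels, amid what is visible of it).
- models.tip_of(name, picture): "uv" ([column, row] in pixels: a listed point, or the origin of a listed thing).
The state is a dict: "time": time; "joints": joint angles; "joint_vel": joint speeds; "tau": joint torques, N m; "position": TCP position; "tcp_rot": TCP orientation; "ft_force": force on the tool from outside, world axes, zero at the start; "wrist_torque": the same for the moment, N m; "width": opening from 0.0 (shut) to 1.0 (fully open).
Only numpy, scipy, OpenCV 4.12 (cv2) and the standard library are available. Lean on these libraries where they do the work, as an engineer would, in place of code of your own. Each camera call takes 0.05 s, during which the arm holds its last target.

### The job

A brush is about to be dipped: turn the carousel until the one pot without a lid stands squarely at the front, in line with the upright front pin, and finish with the carousel's handle gripped so that the turntable stays still; do not let go at the end. Turn gently so that all the pots stay standing on the turntable, do not touch the pots themselves, and leave the brush jar, the palette knife and the tape roll where they are.

Things in the scene. Friction and masses are not known exactly. Their poses are not given: they have to be found in the camera images.
- carousel: Bench carousel, its fixed foot: a dark steel disc 220 mm across, 18 mm high, bolted to the bench, with a flat arm along its -x axis that carries the front pin. Origin on the turning axis, at bench height. Its -x axis is the carousel's front (roughly towards the robot).
- front_pin (a point): Tip of the front pin: an upright pointed steel pin, 14 mm thick, that stands on the foot's arm just outside the turntable's edge, 186 mm from the turning axis, tip 73 mm above the bench. It does not turn; it marks the carousel's front.
- turntable: The turntable: a round wooden tray 300 mm across with a black rubber floor 32 mm above the bench and a low lip (top 40 mm above the bench). Turns about the vertical axis through the carousel's origin, any number of turns either way, easily (about 0.04 N m of friction), no detents or spring. Origin on the axis 22 mm above the bench. A steel post 18 mm thick rises from its middle and carries the handle.
- handle_grip (a point): Centre of the turntable's handle: a wooden bar 70 mm long (along this point's x axis), 14 mm thick (along its y axis) and 34 mm high, on top of the post, exactly on the turning axis, 155 mm above the bench (bar from 138 to 172 mm). It turns with the turntable. It stands above all the pots (the tallest reaches 112 mm above the bench), so it can be gripped across its thickness from above.
- pot_open: The open pot, the only one without a lid: round, straight-sided, white ceramic, 62 mm across, 60 mm high, wall 4.5 mm, empty; stands loose on the turntable's rubber floor about 105 mm from the axis, and rides along when the turntable turns. Origin: centre of its underside.
- pot_low: Low round pot, 62 mm across (lid 65 mm), 60 mm high, the same plain white ceramic as the other pots; closed by a flat white lid; stands loose on the turntable. Origin: centre of its underside.
- pot_tall: Tall slim round pot, 50 mm across (lid 53 mm), 80 mm high, the same plain white ceramic as the other pots; closed by a white lid; stands loose on the turntable. Origin: centre of its underside.
- pot_square: Square pot, 46 by 46 mm, with a round lid 38 mm across, 68 mm high in all, the same plain white ceramic as the other pots; stands loose on the turntable. Origin: centre of its underside.
- brush_jar: Bystander beside the turntable: clear jar 72 mm across and 85 mm high with five paint brushes standing in it, bristle ends up, about 155 mm high in all. Origin: centre of its underside.
- palette_knife: Bystander beside the turntable: palette knife lying flat, 220 mm long along its x axis, steel blade 22 mm wide to +x, wooden handle 18 mm thick to -x. Origin: its middle, on the bench.
- tape_roll: Bystander beside the turntable: roll of paper tape lying flat, 90 mm across, 24 mm high. Origin: centre of its underside.
Not all that is in view belongs to the job. What is shaped like the pot_square but green is not meant. What is shaped like the pot_low but purple is not meant.

How it is judged:
At the end, for the whole second after the job is handed in: Open pot within 12 mm sideways of the line from axis to front pin, on its side, 80-130 mm from the axis; fingers grip the handle (over 2 N, grasp point within 35 mm of its centre); turntable still (under 0.05 rad/s); all four pots upright on the turntable. Ends while holding (y of pot_open in the frame of carousel between -0.012 and 0.012 m and x of pot_open in the frame of carousel between -0.13 and -0.08 m and contact force between the fingers and turntable above 2 N and distance between the grasp point and handle_grip below 0.035 m and angular speed of turntable below 0.05 rad/s and angle between each of pot_open, pot_low, pot_tall, pot_square's own z axis and vertical below 0.1 rad and horizontal distance between each of pot_open, pot_low, pot_tall, pot_square and turntable below 0.135 m and height (world z) of pot_open between 0.027 and 0.04 m and height (world z) of pot_low between 0.027 and 0.04 m and height (world z) of pot_tall between 0.027 and 0.04 m and height (world z) of pot_square between 0.027 and 0.04 m); the arm keeps its last pose, push and grip.
It fails at once if a pot is touched by the robot (over 0.5 N) (contact force between any of the fingers, the arm and pot_open above 0.5 N or contact force between any of the fingers, the arm and pot_low above 0.5 N or contact force between any of the fingers, the arm and pot_tall above 0.5 N or contact force between any of the fingers, the arm and pot_square above 0.5 N).
It fails at once if a pot tips (over 0.3 rad), is lifted or leaves the turntable (angle between any of pot_open, pot_low, pot_tall, pot_square's own z axis and vertical above 0.3 rad or horizontal distance between any of pot_open, pot_low, pot_tall, pot_square and turntable above 0.15 m or height (world z) of any of pot_open, pot_low, pot_tall, pot_square above 0.07 m).
It fails at once if a bystander is moved more than 25 mm (distance of any of brush_jar, palette_knife, tape_roll from where it was at the start of the episode above 0.025 m).
It also fails if it takes over 54 s, if anything falls off the work surface, if the arm or the gripper's body presses on something with over 40 N, if the wrist force passes 120 N, or if a joint passes its speed limit or range.

## Working session

There is one attempt and no reset: what is moved stays moved. The work goes in short steps, Python scripts to look and compute and a tool call to move; the robot and the scene stay as the last step left them, time stands still between calls to the robot, and variables do not carry over. Pictures are saved under pics/ and viewed, and the job is handed in when it is done.

Besides the shell and the picture viewer there is one more tool, called after ">>>" as name(argument=value, ...) on one line, values as JSON. move_arm: Moves the arm, as the interface text tells. Its arguments: {"type":"object","properties":{"dp":{"type":"array","items":{"type":"array","items":{"type":"number"}}},"yaw":{"type":"array","items":{"type":"number"}},"hand":{"type":"array","items":{"type":"number"}}},"required":["dp","yaw","hand"]}

```bash
ls; mkdir -p pics
cat > h.py <<'E'
import numpy as np, cv2
from rig import env, optics, models
def save(p,n): cv2.imwrite('pics/'+n, p['img'][:,:,::-1])
def K(p):
    f=240/np.tan(np.radians(p['fov_y'])/2); return f
def ray(p,uv):
    f=K(p); d=np.array([(uv[0]-p['cx'])/f,(uv[1]-p['cy'])/f]); s=d.copy()
    for _ in range(30): s=d/(1+p['k1']*(s@s))
    R=np.array(p['R']);t=np.array(p['t'])
    return -R.T@t, R.T@np.array([s[0],s[1],1.])
def onz(p,uv,z):
    o,d=ray(p,uv); return o+d*(z-o[2])/d[2]
def proj(p,X):
    c=np.array(p['R'])@np.array(X)+np.array(p['t']); s=c[:2]/c[2]; s=s*(1+p['k1']*(s@s)); f=K(p)
    return s*f+np.array([p['cx'],p['cy']])
E
python3 - <<'E'
from h import *
print(env.state(), env.tips_ahead)
for n in ['scene','top']:
    p=optics.camera(n); save(p,n+'0.png')
    for k,z in [('front_pin',.073),('handle_grip',.155),('carousel',0),('turntable',.022),('pot_open',.032),('pot_low',.032),('pot_tall',.032),('pot_square',.032),('brush_jar',0),('tape_roll',0),('palette_knife',0)]:
        for r in models.tip_of(k,p)[:3]: print(n,k,round(r['conf'],2),np.round(r['uv']),onz(p,r['uv'],z).round(4))
E
```

```text
pics
{'time': 0.0, 'joints': array([ 1.11212505,  0.38424283,  0.01637678,  1.37115799, -0.00634115,
        1.38821104, -0.04648082]), 'joint_vel': array([ 2.19481733e-03, -1.42858117e-05,  5.64329162e-04,  6.33020057e-04,
        6.23773304e-04,  7.92185178e-04,  1.51999704e-03]), 'tau': array([-5.21338934e-04, -6.27615023e+01,  8.43536574e-01, -3.71822584e+01,
        1.65014650e-02,  1.39617134e-02, -2.16707974e-05]), 'position': array([ 0.2408067 , -0.5762189 ,  0.24127421]), 'tcp_rot': array([ 0.13890404, -0.13917596,  0.6939854 , -0.69261821]), 'ft_force': array([-0.08257039,  0.04945188,  0.79596387]), 'wrist_torque': array([ 0.02878215, -0.00028946,  0.03262501]), 'width': 1.001861716640935} 0.011
scene front_pin 0.74 [266. 232.] [ 0.4413 -0.0027  0.073 ]
scene handle_grip 0.83 [341. 233.] [0.6194 0.0531 0.155 ]
scene carousel 0.91 [338. 296.] [0.6326 0.0369 0.    ]
scene turntable 0.87 [338. 282.] [0.6183 0.0509 0.022 ]
scene pot_open 0.63 [337. 315.] [ 0.6892 -0.0155  0.032 ]
scene pot_low 0.81 [329. 244.] [0.5257 0.104  0.032 ]
scene pot_low 0.72 [292. 214.] [0.3876 0.109
[... 541 characters left out ...]
usel 0.72 [323. 229.] [0.6328 0.0422 0.    ]
top carousel 0.6 [432. 189.] [ 0.7286 -0.2152  0.    ]
top turntable 0.74 [319. 233.] [0.6195 0.0506 0.022 ]
top pot_open 0.9 [347. 200.] [ 0.6959 -0.0133  0.032 ]
top pot_low 0.8 [280. 351.] [0.3537 0.1346 0.032 ]
top pot_low 0.65 [320. 233.] [0.6183 0.0477 0.032 ]
top pot_low 0.6 [296. 270.] [0.5349 0.1025 0.032 ]
top pot_tall 0.96 [280. 219.] [0.6509 0.1404 0.032 ]
top pot_square 0.97 [362. 243.] [ 0.5958 -0.0462  0.032 ]
top pot_square 0.86 [437. 306.] [ 0.4549 -0.2133  0.032 ]
top brush_jar 0.91 [432. 190.] [ 0.7264 -0.2151  0.    ]
top tape_roll 0.71 [237. 172.] [0.7686 0.2481 0.    ]
top palette_knife 0.86 [203. 257.] [0.5648 0.3228 0.    ]
```

View pics/scene0.png

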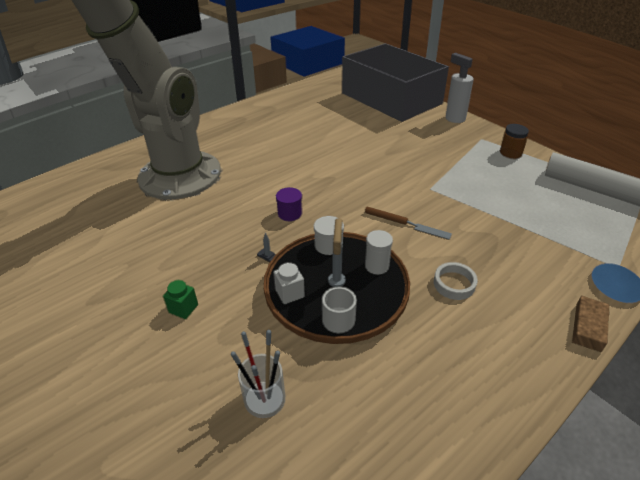

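View pics/top0.png

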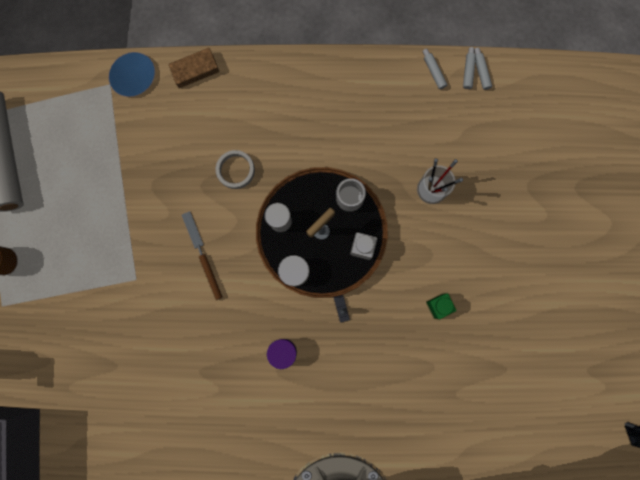

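The top view shows the carousel at about (321,232), with the open pot at (350,194) at the rear right. The pin is near (342,308) and the handle bar runs diagonally from (308,235) to (333,210). The green and purple look-alikes are off the tray. Next I'll refine the axis, the handle angle and the front bearing.

```bash
cat > meas.py <<'E'
from h import *
from scipy.spatial.transform import Rotation as Ro
def rot(q): return Ro.from_quat([q[1],q[2],q[3],q[0]]).as_matrix()
def yawz(s):
    z=rot(s['tcp_rot'])[:,2]; return np.degrees(np.arctan2(z[1],z[0]))
def rim(p):
    # brown lip outer contour of the tray region at z=.04
    m=np.zeros((480,640),np.uint8)
    for n in ['turntable','pot_open','pot_low','pot_tall','pot_square']:
        r=models.regions_of(n,p)
        if n=='turntable' and r: m|=r[0]['pixels'].astype(np.uint8)
    c=max(cv2.findContours(m,cv2.RETR_EXTERNAL,cv2.CHAIN_APPROX_NONE)[0],key=cv2.contourArea)
    h=cv2.convexHull(c)[:,0,:]
    P=np.array([onz(p,u,.04)[:2] for u in h.astype(float)])
    from scipy.optimize import least_squares
    r=least_squares(lambda v:np.hypot(P[:,0]-v[0],P[:,1]-v[1])-v[2],[.62,.05,.15],loss='soft_l1',f_scale=.002)
    return r.x
def wood(p,A):
    hsv=cv2.cvtColor(p['img'],cv2.COLOR_RGB2HSV)
    u=proj(p,[A[0],A[1],.155])
    m=cv2.inRange(hsv,(8,50,110),(30,255,255)); k=np.zeros_like(m); cv2.circle(k,tuple(int(round(v)) for v in u),26,255,-1); m&=k
    n,l,st,_=cv2.connectedComponentsWithStats(m)
    i=1+np.argmax(st[1:,4]); ys,xs=np.nonzero(l==i)
    Q=np.array([onz(p,(x,y),.172)[:2] for x,y in zip(xs,ys)])
    c=Q.mean(0); w,v=np.linalg.eigh(np.cov((Q-c).T)); d=v[:,1]
    return c,np.degrees(np.arctan2(d[1],d[0])),np.sqrt(12*w),len(xs)
E
python3 - <<'E'
from meas import *
for n in ['top','scene']:
    p=optics.camera(n)
    print(n,'rim',rim(p).round(4))
    if n=='top': print(wood(p,[.62,.051]))
    h=models.tip_of('handle_grip',p); print(h and onz(p,h[0]['uv'],.155))
    r=models.regions_of('front_pin',p)
    for q in r[:2]: print('reg',q['conf'],q['uv'],q['pixels'].sum())
    u=models.tip_of('front_pin',p)[0]['uv']; print(u)
    x0,y0=int(u[0])-60,int(u[1])-60
    if n=='top': cr=p['img'][150:350,230:430]
    else: cr=p['img'][180:360,240:420]
    cv2.imwrite(f'pics/{n}c.png',cv2.resize(cr,(600,600),interpolation=cv2.INTER_CUBIC)[:,:,::-1])
s=env.state(); print(yawz(s)); print(rot(s['tcp_rot']).round(3))
E
```

```text
top rim [0.6225 0.045  0.1489]
(array([0.61674972, 0.05293389]), np.float64(134.92756654881504), array([0.00504498, 0.04989453]), 62)
[0.62101078 0.0542998  0.155     ]
reg 0.94 [323.1, 230.8] 11742
[341.8, 307.5]
scene rim [0.6266 0.0372 0.1505]
[0.62508809 0.04957182 0.155     ]
reg 0.6 [338.6, 285.7] 9909
[266.8, 231.6]
-67.3188376410087
[[-0.923  0.     0.386]
 [-0.386  0.    -0.923]
 [-0.    -1.    -0.   ]]
```

View pics/topc.png

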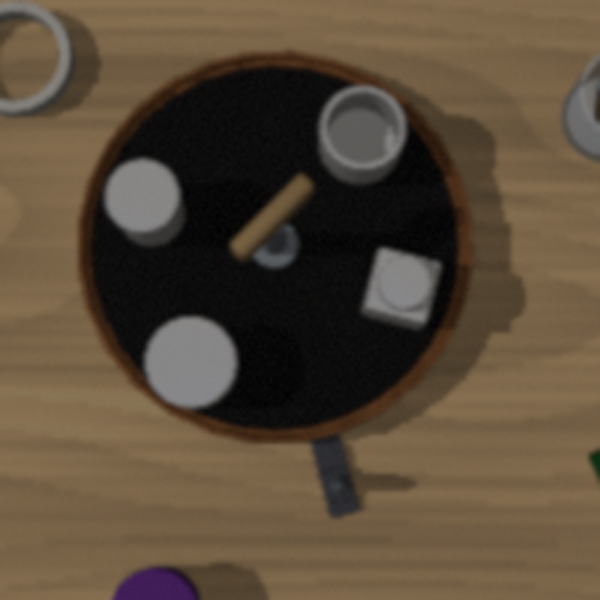

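View pics/scenec.png

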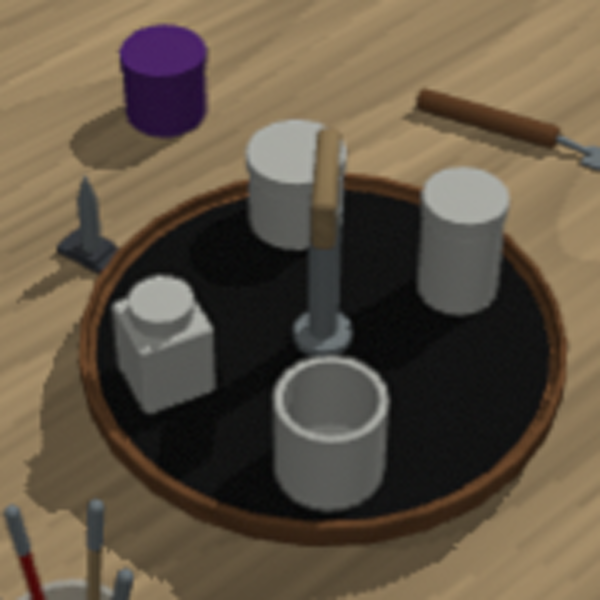

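>>> move_arm(dp=[[-0.03,0,-0.022],[-0.03,0,-0.022],[-0.03,0,-0.022],[-0.03,0,-0.022],[-0.03,0,-0.022],[-0.03,0,-0.022],[-0.03,0,-0.022],[-0.03,0,-0.022],[-0.03,0,-0.022],[-0.03,0,-0.022],[-0.03,0,-0.022],[-0.03,0,-0.022]], yaw=[0,0,0,0,0,0,0,0,0,0,0,0], hand=[0,0,0,0,0,0,0,0,0,0,0,0])

```text
time: 3.1
position: [0.4749, -0.1884, 0.2405]
tcp_rot: [-0.131, 0.133, -0.692, 0.697]
ft_force: [0.6, -0.1, -0.7]
width: 0.999
```

Run:
```python
from meas import *
p=optics.camera('top'); save(p,'top1.png')
print('rim',onz(p,[321.7,232.5],.04),'bar',onz(p,[320.5,222.7],.172))
s=env.state();print(s['position'],yawz(s),s['joints'].round(3))
print('pin',onz(p,[342.5,310.5],.073))
q=optics.camera('scene');print(onz(q,[265.8,234],.073))
R=rot(s['tcp_rot']); print(R.T@(np.array([.62,.052,.242])-s['position']))
```

```text
rim [0.61872465 0.04462867 0.04      ] bar [0.61926262 0.0452959  0.172     ]
[ 0.47913971 -0.17949264  0.24068018] -67.88557448398704 [ 0.568  0.154 -0.306  1.67   0.05   1.323 -0.932]
pin [ 0.44482504 -0.00149634  0.073     ]
[ 0.44632508 -0.00652934  0.073     ]
[-0.21764446 -0.00186721 -0.16142988]
```

>>> move_arm(dp=[[-0.027,0,-0.0196],[-0.027,0,-0.0196],[-0.027,0,-0.0196],[-0.027,0,-0.0196],[-0.027,0,-0.0196],[-0.027,0,-0.0196],[-0.027,0,-0.0196],[-0.02,0,-0.015],[0,0,0],[0,0,0],[0,0,0],[0,0,0]], yaw=[0,0,0,0,0,0,0,0,-0.12,-0.12,-0.12,-0.12], hand=[0,0,0,0,0,0,0,0,0,0,0,0])

```text
time: 4.2
position: [0.6199, 0.048, 0.2387]
tcp_rot: [-0.299, 0.3, -0.639, 0.642]
ft_force: [-0.1, 0.0, 0.2]
width: 0.996
```

>>> move_arm(dp=[[0,0,0],[0,0,0],[0,0,0],[0,0,0],[0,0,0],[0,0,0],[0,0,0],[0,0,0],[0,0,0],[0,0,0],[0,0,0]], yaw=[-0.12,-0.12,-0.12,-0.12,-0.12,-0.12,-0.12,-0.12,-0.12,-0.12,-0.12], hand=[0,0,0,0,0,0,0,0,0,0,0])

```text
time: 5.12
position: [0.6203, 0.0441, 0.238]
tcp_rot: [-0.636, 0.64, -0.304, 0.306]
ft_force: [-1.1, -0.7, 0.7]
width: 1.0
```

Run:
```python
from meas import *
p=optics.camera('wrist'); save(p,'w1.png')
s=env.state();print(s['time'],s['position'],yawz(s),s['joints'].round(3))
for n,z in [('handle_grip',.155),('turntable',.022)]:
  for r in models.tip_of(n,p)[:1]: print(n,r['conf'],r['uv'],onz(p,r['uv'],z))
```

```text
5.1667 [0.62033716 0.04380298 0.23789635] 39.39764161939192 [ 0.397  0.481 -0.758  1.358  0.332  1.432  0.338]
handle_grip 0.62 [321.7, 251.7] [0.6197185  0.04555509 0.155     ]
turntable 0.66 [320.9, 206.8] [0.61875862 0.04537054 0.022     ]
```

View pics/w1.png

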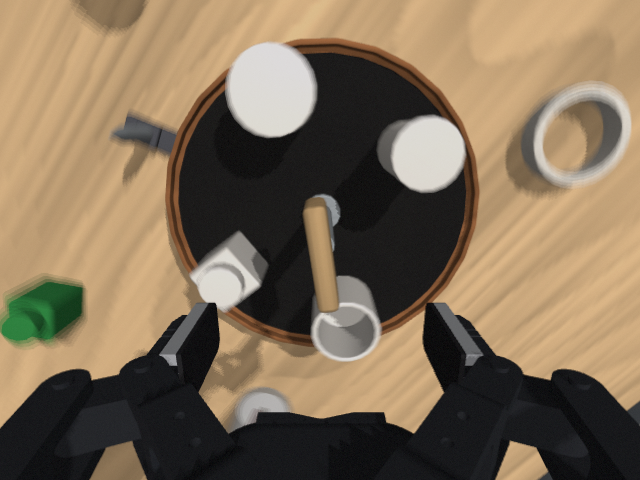

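The wrist view is clear: the bar's top face runs from about (315,203) to (328,308), the pin tip is at about (114,132), and the open pot's rim is centred near (346,330).

```bash
cat > an.py <<'E'
from meas import *
def region(n,p):
    r=models.regions_of(n,p); return r
E
python3 - <<'E'
from meas import *
p=optics.camera('wrist')
a=onz(p,[315,203],.172);b=onz(p,[328,308],.172);print('bar',a,b,(a+b)/2,np.degrees(np.arctan2(*(b-a)[[1,0]])),np.linalg.norm(a-b))
print('pin',onz(p,[114,132],.073), [onz(p,r['uv'],.073).round(4) for r in models.tip_of('front_pin',p)[:2]])
print('pot rim',onz(p,[346,330],.092),[ (r['conf'],onz(p,r['uv'],.032).round(4)) for r in models.tip_of('pot_open',p)[:2]])
img=p['img']
cv2.imwrite('pics/w1c.png',cv2.resize(img[180:380,170:390],(660,600),interpolation=cv2.INTER_CUBIC)[:,:,::-1])
# outer rim fit
A=np.array([.6195,.0455])
for pts in [[(320,38),(478,195),(167,190),(430,300)]]:
    P=np.array([onz(p,u,.04)[:2] for u in pts]); 
    M=np.c_[2*P,np.ones(len(P))]; s=np.linalg.lstsq(M,(P**2).sum(1),rcond=None)[0]; print('rim',s[:2],np.sqrt(s[2]+s[0]**2+s[1]**2))
E
```

```text
bar [0.59475812 0.07099307 0.172     ] [0.64214091 0.02365973 0.172     ] [0.61844951 0.0473264  0.172     ] -44.97009177378076 0.06697443046436516
pin [ 0.44373814 -0.00091462  0.073     ] [array([ 0.4431, -0.0053,  0.073 ])]
pot rim [ 0.69687117 -0.01668717  0.092     ] [(0.74, array([ 0.7019, -0.018 ,  0.032 ]))]
rim [0.61958016 0.04638053] 0.1465642802670956
```

View pics/w1c.png

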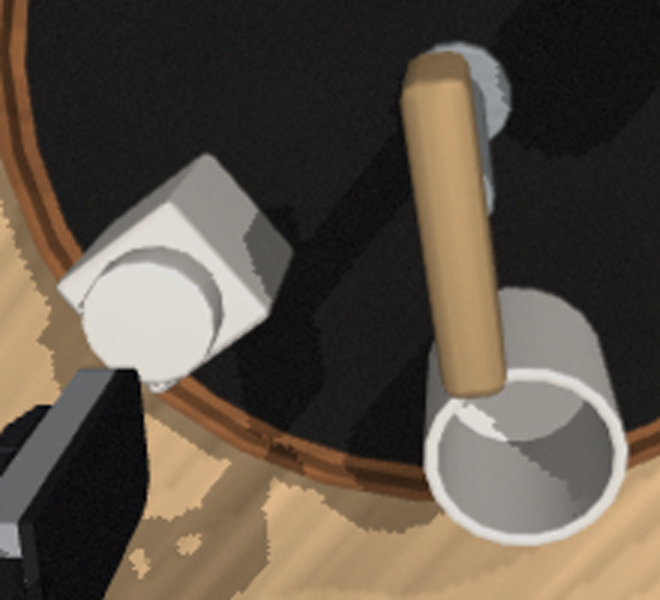

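>>> move_arm(dp=[[-0.003,0,0.0014],[0,0,0],[0,0.02,0],[0,0.02,0],[0,0.015,0],[0,0.01,0],[0,0,0]], yaw=[-0.1,0,0,0,0,0,0], hand=[0,0,0,0,0,0,0])

```text
time: 6.0
position: [0.6207, 0.0476, 0.1726]
tcp_rot: [-0.647, 0.649, -0.281, 0.286]
ft_force: [-0.1, -0.1, -0.5]
width: 1.0
```

Run:
```python
from meas import *
p=optics.camera('wrist'); save(p,'w2.png')
s=env.state();print(s['time'],s['position'],yawz(s),s['joints'].round(3))
R=rot(s['tcp_rot']); print(R.T@(np.array([.619,.0463,.150])-s['position']))
```

```text
6.05 [0.6209998  0.04766737 0.17360924] 42.74851822540293 [ 0.399  0.523 -0.755  1.454  0.369  1.305  0.36 ]
[-0.00052004  0.02360618 -0.00239645]
```

View pics/w2.png

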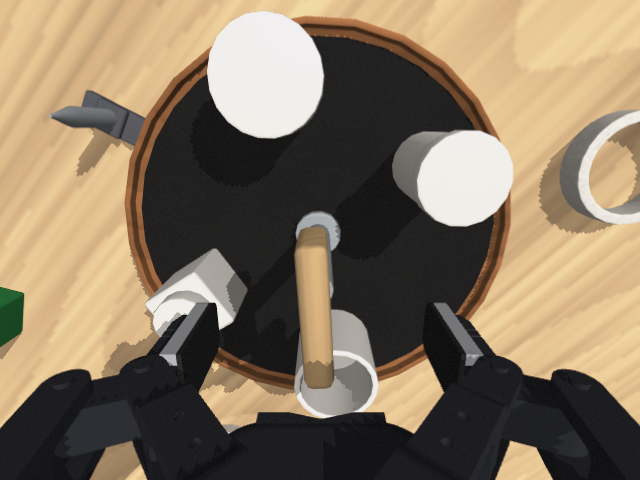

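>>> move_arm(dp=[[0,0.012,-0.0024],[0,0.012,0],[0,0.004,0],[0,0,0]], yaw=[-0.04,-0.01,0,0], hand=[0,0,0,0])

```text
time: 6.38
position: [0.6213, 0.0463, 0.148]
tcp_rot: [-0.654, 0.654, -0.265, 0.272]
ft_force: [-0.4, -0.0, -0.3]
width: 0.998
```

Run:
```python
from meas import *
p=optics.camera('wrist'); save(p,'w3.png')
s=env.state();print(s['time'],s['position'],yawz(s),s['ft_force'])
R=rot(s['tcp_rot']); print(R.T@(np.array([.619,.0463,.150])-s['position']))
a=[320,232]
```

```text
6.4333 [0.62146793 0.04646016 0.14841417] 45.36014302164792 [-0.74745771  0.08423645  0.06550535]
[-0.00162671 -0.00160992 -0.00184205]
```

View pics/w3.png

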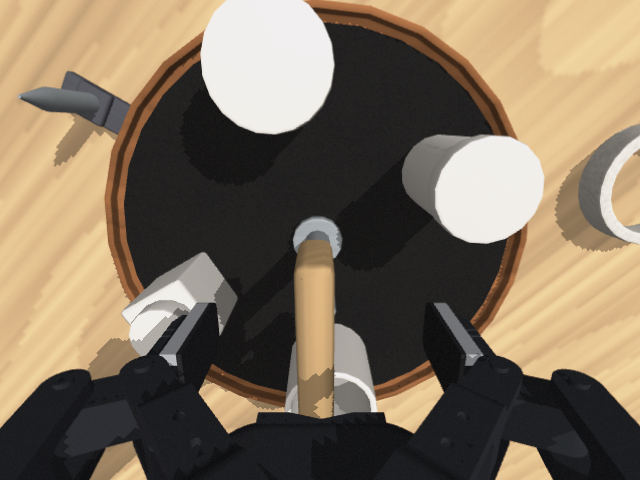

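>>> move_arm(dp=[[-0.0015,0,-0.0025],[0,0,0],[0,0,0],[0,0,0],[0,0,0],[0,0,0],[0,0,0],[0,0,0],[0,0,0],[0,0,0],[0,0,0],[0,0,0]], yaw=[0,0,0,0,0,0,0,0,0,0,0,0], hand=[0,60,100,140,160,180,200,220,240,255,255,255])

```text
time: 7.43
position: [0.6191, 0.0455, 0.1519]
tcp_rot: [-0.654, 0.654, -0.265, 0.274]
ft_force: [0.2, -0.1, 1.6]
width: 0.152
```

Run:
```python
from meas import *
p=optics.camera('wrist'); save(p,'w4.png')
s=env.state();print(s['time'],s['position'],yawz(s),s['ft_force'],s['width'],s['joints'].round(3))
```

```text
7.4833 [0.61914853 0.04553065 0.15188871] 45.192418090680334 [ 0.45912297 -0.23317979  1.38822685] 0.15051163234945045 [ 0.409  0.533 -0.758  1.495  0.386  1.254  0.392]
```

View pics/w4.png

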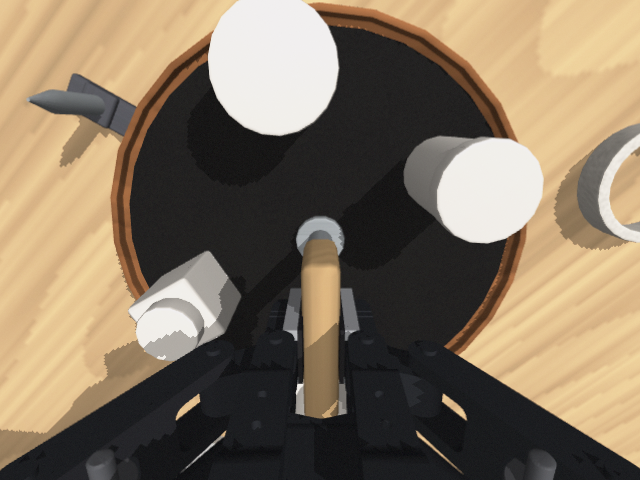

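>>> move_arm(dp=[[0,0,0],[0,0,0],[0,0,0],[0,0,0],[0,0,0],[0,0,0],[0,0,0],[0,0,0],[0,0,0],[0,0,0],[0,0,0],[0,0,0]], yaw=[0.01,0.02,0.03,0.04,0.05,0.05,0.05,0.05,0.05,0.04,0.03,0.02], hand=[255,255,255,255,255,255,255,255,255,255,255,255])

```text
time: 8.48
position: [0.6203, 0.0463, 0.1519]
tcp_rot: [0.574, -0.571, 0.41, -0.42]
ft_force: [1.2, 0.2, 0.6]
width: 0.152
```

Run:
```python
from meas import *
p=optics.camera('top'); save(p,'t5.png')
s=env.state();print(s['time'],s['position'],yawz(s),s['ft_force'],s['width'],s['joints'].round(3))
R=rot(s['tcp_rot']); print(R.T@(np.array([.6191,.0455,.1519])-s['position']))
```

```text
8.5333 [0.6202876  0.04627914 0.15192406] 18.04624811781845 [1.82049578 0.51600911 0.93438392] 0.1552764439051266 [ 0.348  0.507 -0.666  1.496  0.333  1.237 -0.047]
[ 3.72828441e-04  1.06057799e-05 -1.37073527e-03]
```

View pics/t5.png

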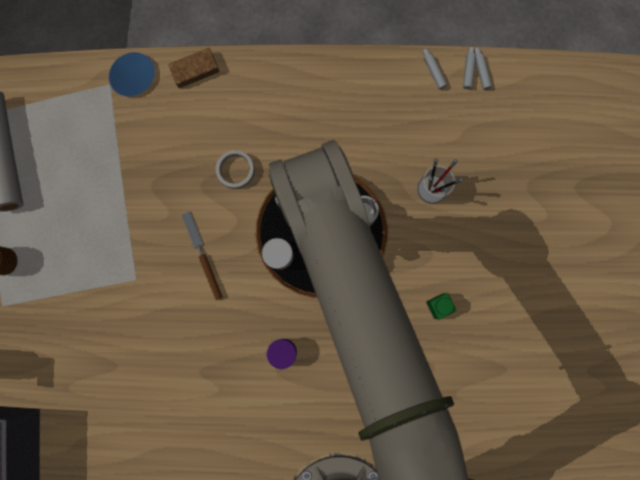

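>>> move_arm(dp=[[0,0,-0.001],[0,0,0],[0,0,0],[0,0,0],[0,0,0],[0,0,0],[0,0,0],[0,0,0],[0,0,0],[0,0,0],[0,0,0],[0,0,0]], yaw=[0.02,0.04,0.06,0.06,0.06,0.06,0.06,0.06,0.06,0.06,0.04,0.02], hand=[255,255,255,255,255,255,255,255,255,255,255,255])

```text
time: 9.53
position: [0.6221, 0.0463, 0.1519]
tcp_rot: [-0.42, 0.41, -0.568, 0.577]
ft_force: [2.5, -0.3, 1.6]
width: 0.154
```

Run:
```python
from meas import *
s=env.state();print(s['time'],s['position'],yawz(s),s['ft_force'],s['width'],s['joints'].round(3))
R=rot(s['tcp_rot']); print(R.T@(np.array([.6191,.0455,.1519])-s['position']))
```

```text
9.5333 [0.62212109 0.04629627 0.15187795] -18.095972467470762 [ 2.46039941 -0.25859011  1.60979652] 0.15424147432798352 [ 0.269  0.48  -0.546  1.5    0.266  1.216 -0.631]
[ 1.69497040e-03 -7.90322550e-05 -2.62342007e-03]
```

>>> move_arm(dp=[[0.001,0,-0.001],[0.001,0,-0.001],[0,0,-0.001],[0,0,0],[0,0,0],[0,0,0],[0,0,0],[0,0,0],[0,0,0],[0,0,0],[0,0,0],[0,0,0]], yaw=[0.02,0.04,0.06,0.06,0.06,0.06,0.06,0.06,0.06,0.06,0.04,0.02], hand=[255,255,255,255,255,255,255,255,255,255,255,255])

```text
time: 10.53
position: [0.6237, 0.0453, 0.1518]
tcp_rot: [-0.228, 0.208, -0.67, 0.675]
ft_force: [1.9, -0.9, 1.5]
width: 0.154
```

Run:
```python
from meas import *
s=env.state();print(s['time'],s['position'],yawz(s),s['ft_force'],s['width'],s['joints'].round(3))
R=rot(s['tcp_rot']); print(R.T@(np.array([.6191,.0455,.1519])-s['position']))
for n in ['wrist','scene']:
    p=optics.camera(n);save(p,n+'6.png')
    for k,z in [('pot_open',.032),('front_pin',.073),('turntable',.022)]:
        for r in models.tip_of(k,p)[:2]: print(n,k,round(r['conf'],2),r['uv'],onz(p,r['uv'],z).round(4))
```

```text
10.5333 [0.62368391 0.04529551 0.15182739] -54.07042292831001 [ 1.92555957 -0.88981901  1.473155  ] 0.15356932733730458 [ 0.195  0.455 -0.432  1.51   0.202  1.191 -1.212]
[ 0.00358766 -0.00020683 -0.00285399]
wrist pot_open 0.3 [432.2, 176.2] [0.7094 0.0079 0.032 ]
wrist front_pin 0.53 [620.1, 303.4] [ 0.7147 -0.1357  0.073 ]
wrist turntable 0.92 [319.1, 240.6] [0.6213 0.0436 0.022 ]
scene pot_open 0.82 [289.2, 273.3] [ 0.54   -0.0173  0.032 ]
scene pot_open 0.44 [350.0, 318.4] [ 0.7105 -0.0024  0.032 ]
scene front_pin 0.67 [265.7, 231.1] [ 0.4383 -0.0011  0.073 ]
scene turntable 0.85 [337.2, 281.6] [0.6161 0.0493 0.022 ]
```

View pics/wrist6.png

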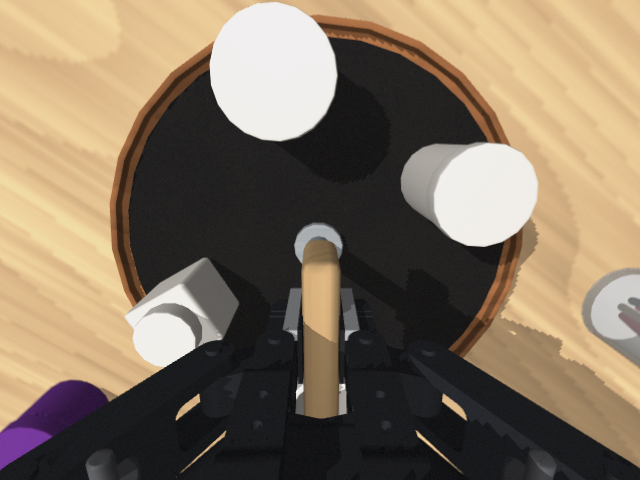

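View pics/scene6.png

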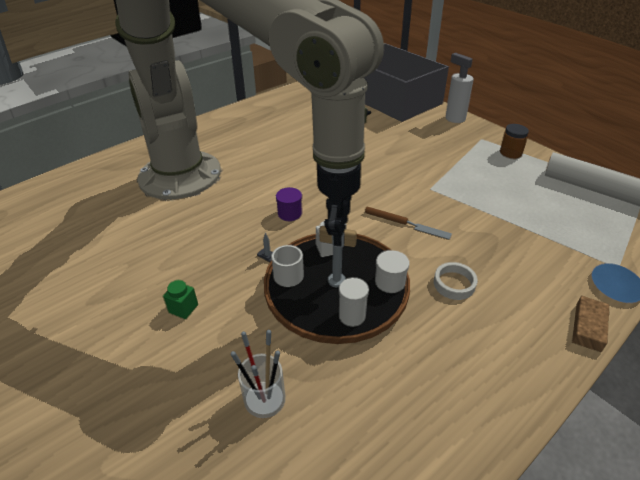

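>>> move_arm(dp=[[0.002,0,-0.002],[0.002,0,-0.001],[0.001,0,-0.001],[0,0,0],[0,0,0],[0,0,0],[0,0,0],[0,0,0],[0,0,0],[0,0,0],[0,0,0],[0,0,0]], yaw=[0.02,0.03,0.05,0.05,0.05,0.05,0.05,0.04,0.03,0.02,0.01,0], hand=[255,255,255,255,255,255,255,255,255,255,255,255])

```text
time: 11.93
position: [0.6242, 0.0442, 0.1518]
tcp_rot: [-0.09, 0.058, -0.703, 0.703]
ft_force: [1.6, -0.6, -0.4]
width: 0.152
```

Run:
```python
from meas import *
s=env.state();print(s['time'],s['position'],yawz(s),s['ft_force'],s['width'],s['joints'].round(3))
R=rot(s['tcp_rot']); print(R.T@(np.array([.6191,.0455,.1519])-s['position']))
for n in ['wrist','scene','top']:
    p=optics.camera(n);save(p,n+'7.png')
    for k,z in [('pot_open',.032),('front_pin',.073),('turntable',.022),('carousel',0)]:
        for r in models.tip_of(k,p)[:2]: print(n,k,round(r['conf'],2),r['uv'],onz(p,r['uv'],z).round(4))
    if n=='scene': cv2.imwrite('pics/scene7c.png',cv2.resize(p['img'][200:350,240:420],(720,600),interpolation=cv2.INTER_CUBIC)[:,:,::-1])
```

```text
11.9333 [0.62419336 0.04417238 0.15182994] -77.9132026843855 [ 1.55639568 -0.55451337 -0.39850324] 0.15203667814658361 [ 0.145  0.434 -0.358  1.528  0.165  1.164 -1.6  ]
[ 0.00469399 -0.00029383 -0.0023643 ]
wrist turntable 0.75 [323.1, 244.9] [0.6206 0.0415 0.022 ]
wrist turntable 0.54 [319.9, 235.0] [0.6278 0.0456 0.022 ]
wrist carousel 0.91 [320.3, 234.8] [0.6227 0.0441 0.    ]
scene pot_open 0.56 [294.3, 260.9] [0.5177 0.0136 0.032 ]
scene turntable 0.8 [340.1, 282.4] [0.6218 0.0523 0.022 ]
scene turntable 0.7 [349.1, 248.6] [0.5582 0.1366 0.022 ]
scene carousel 0.61 [339.2, 293.1] [0.6282 0.0445 0.    ]
scene carousel 0.48 [267.5, 228.7] [0.3599 0.0519 0.    ]
```

View pics/top7.png

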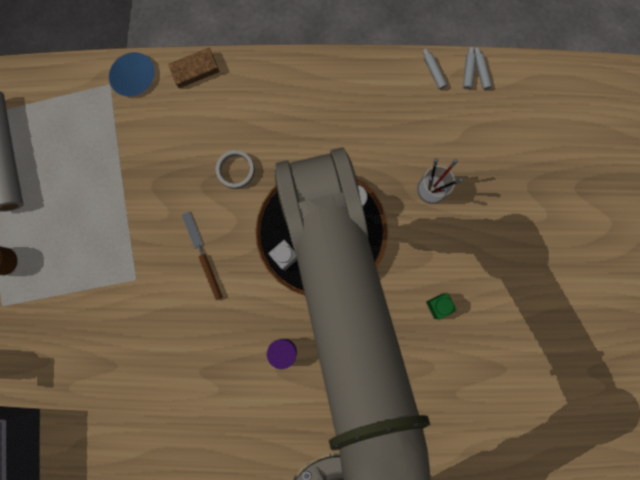

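View pics/scene7c.png

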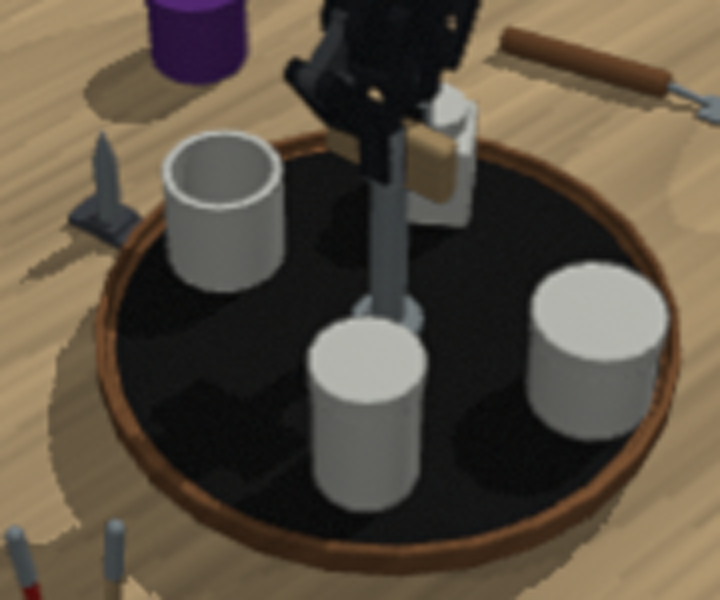

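```bash
cat > fin.py <<'E'
from meas import *
from scipy.optimize import least_squares
def px(c): return (240+ (c[0]+.5)/4-.5, 200+(c[1]+.5)/4-.5)
def circ(p,pts,z,R=None):
    P=np.array([onz(p,px(c),z)[:2] for c in pts])
    f=lambda v:np.hypot(P[:,0]-v[0],P[:,1]-v[1])-(R if R else v[2])
    r=least_squares(f,list(P.mean(0))+[.1],loss='soft_l1',f_scale=.001); return r.x,f(r.x).round(4)
E
python3 - <<'E'
from fin import *
p=optics.camera('scene')
pot,e1=circ(p,[(162,172),(284,174),(222,131),(222,211),(175,195),(270,200)],.092,.031)
ax,e2=circ(p,[(96,325),(679,350),(390,573),(130,235),(290,140),(605,190),(200,520),(600,515)],.04,.15)
pin=onz(p,px((102,133)),.073)
print(pot,e1,ax,e2,pin)
d=pin[:2]-ax[:2];print(np.linalg.norm(d));b=np.arctan2(d[1],d[0])
v=pot[:2]-ax[:2];print('bear',np.degrees(b),np.degrees(np.arctan2(v[1],v[0])),np.linalg.norm(v),'lateral',(d[0]*v[1]-d[1]*v[0])/np.linalg.norm(d))
# arm centre: pin base midpoint (z=.018?)
print(onz(p,px((105,212)),.018))
E
```

```text
[0.52662739 0.0138793  0.1       ] [ 0.0011 -0.0003 -0.0001 -0.0005 -0.0005  0.0019] [0.62660712 0.03722045 0.1       ] [-0.0022 -0.0027  0.0017  0.0015  0.0029  0.0082  0.0005  0.0037] [ 0.44232001 -0.00549096  0.073     ]
0.1891718849711067
bear -166.9511940510618 -166.8591587420449 0.10266818003169072 lateral 0.0001649177948567758
[ 0.44349102 -0.01006017  0.018     ]
```

Run:
```python
from fin import *
D=[(45.2,.61915,.04553),(18.05,.62029,.04628),(-18.1,.62212,.04630),(-54.07,.62368,.04530),(-77.9,.62419,.04417)]
M=[];y=[]
for t,a,b in D:
    c,s=np.cos(np.radians(t)),np.sin(np.radians(t)); M+= [[1,0,c,-s],[0,1,s,c]]; y+=[a,b]
r=np.linalg.lstsq(np.array(M),np.array(y),rcond=None); print(r[0],(np.array(M)@r[0]-y).round(5))
p=optics.camera('scene'); im=p['img'][215:350,255:420]
im=cv2.resize(im,(792,648)[:1]+(600,) ,interpolation=cv2.INTER_CUBIC) if 0 else p['img'].copy()
A0=r[0][:2]
big=cv2.resize(p['img'][210:350,255:420],None,fx=4.2,fy=4.2,interpolation=cv2.INTER_CUBIC)[:,:,::-1].copy()
for A,col in [((.6266,.0372),(0,0,255)),((.6195,.0455),(0,255,0)),((A0[0],A0[1]),(255,255,0))]:
  for t in np.radians(np.arange(0,360,3)):
    u=proj(p,[A[0]+.15*np.cos(t),A[1]+.15*np.sin(t),.04]); q=(u-[255,210]+.5)*4.2-.5
    cv2.circle(big,tuple(int(round(x)) for x in q),1,col,-1)
cv2.imwrite('pics/rim.png',big)
```

```text
[ 6.21298451e-01  4.34768796e-02 -7.87725947e-05  2.97165780e-03] [-2.e-05 -2.e-05  1.e-05 -0.e+00  3.e-05  3.e-05 -2.e-05 -2.e-05 -0.e+00
  1.e-05]
```

View pics/rim.png

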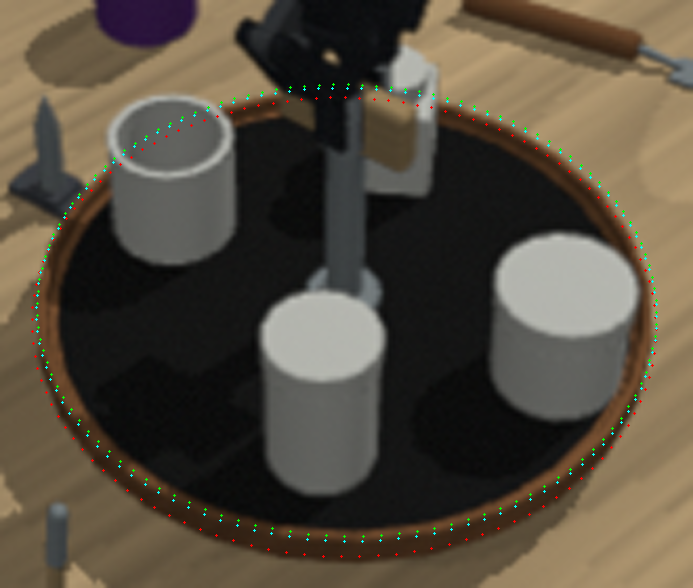

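>>> move_arm(dp=[[0,0,0],[0,0,0],[0,0,0],[0,0,0],[0,0,0],[0,0,0]], yaw=[0.01,0.015,0.01,0.005,0,0], hand=[255,255,255,255,255,255])

```text
time: 13.28
position: [0.6242, 0.0441, 0.1518]
tcp_rot: [0.075, -0.043, 0.705, -0.704]
ft_force: [1.8, -0.5, -0.0]
width: 0.155
```

Run:
```python
from fin import *
s=env.state();print(s['time'],s['position'],yawz(s),s['ft_force'],s['width'],s['joint_vel'].round(4))
p=optics.camera('scene')
cv2.imwrite('pics/scene8c.png',cv2.resize(p['img'][200:350,240:420],(720,600),interpolation=cv2.INTER_CUBIC)[:,:,::-1])
```

```text
13.2833 [0.62421738 0.04405838 0.15178045] -80.46979105310623 [ 1.79374496 -0.50068988 -0.0281787 ] 0.15452489741974001 [-0.0013 -0.001   0.0001  0.0013  0.0001  0.0015 -0.0025]
```

View pics/scene8c.png

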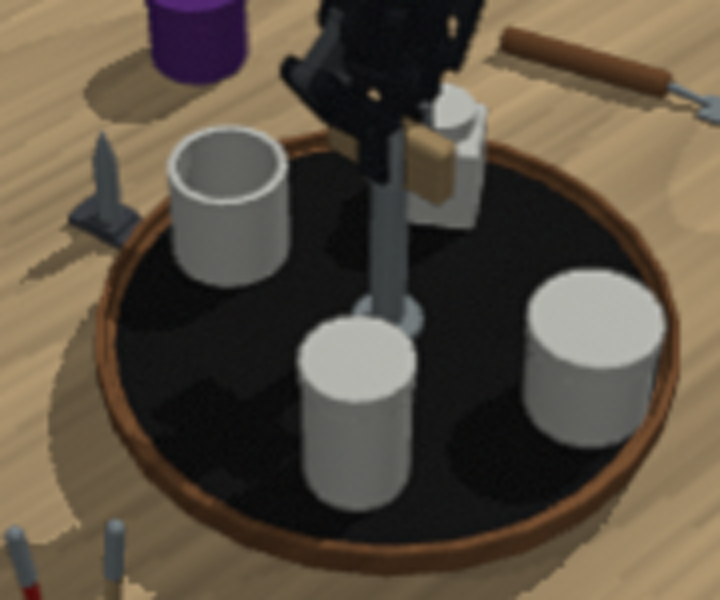

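Run:
```python
from fin import *
p=optics.camera('scene')
pot,e=circ(p,[(168,167),(289,168),(228,126),(228,205)],.092,.031)
pin=onz(p,px((102,133)),.073)
for ax in [(.6213,.0435),(.6195,.0455),(.6190,.0505)]:
    ax=np.array(ax)
    for pn in (pin[:2],np.array([.4437,-.0009])):
        d=pn-ax;v=pot[:2]-ax;L=np.linalg.norm(d)
        print(pot[:2].round(4),ax,L.round(4),'r',(v@d/L).round(4),'lat',((d[0]*v[1]-d[1]*v[0])/L).round(4))
s=env.state();print(s['time'],yawz(s),s['ft_force'],s['width'])
```

```text
[0.5246 0.0182] [0.6213 0.0435] 0.1856 r 0.0999 lat -0.0011
[0.5246 0.0182] [0.6213 0.0435] 0.1831 r 0.0999 lat 0.0011
[0.5246 0.0182] [0.6195 0.0455] 0.1844 r 0.0987 lat -0.0
[0.5246 0.0182] [0.6195 0.0455] 0.1818 r 0.0987 lat 0.0022
[0.5246 0.0182] [0.619  0.0505] 0.1853 r 0.0997 lat 0.0023
[0.5246 0.0182] [0.619  0.0505] 0.1827 r 0.0997 lat 0.0044
13.3833 -80.45945925136682 [ 0.54997957 -0.98923232 -0.83466785] 0.15651802526413292
```

The sideways offset is under about 4 mm on every estimate, the grip is firm and everything is still, so I'm handing in.

Run:
```python
from rig import env
print(env.job_done()); s=env.state(); print(s['time'],s['width'])
```

```text
the job is handed in; nothing more can be done
None
the job is handed in; nothing more can be done
```

I gripped the carousel handle from above and turned it about 126° clockwise, so the open pot now stands at the front pin. I handed the job in at about 13.4 s with the handle still held; no verdict was reported.

- **Alignment:** the last scene picture puts the open pot about 99–100 mm from the axis and −1 to +4 mm sideways of the pin line, against a limit of 12 mm. The range comes from which axis and pin estimates I used.
- **Grip and stillness:** the fingers are closed on the bar at an opening of 0.155, about 13 mm. The wrist force is under 2 N and the arm's joint speeds are near zero.
- **Pots and bystanders:** the last scene picture shows all four pots upright on the turntable. The brush jar, palette knife and tape roll looked unmoved in the pictures, though I did not measure their positions again at the end.

**Where checks disagreed:** the camera estimates of the axis differed by several mm. One fit to the tray rim came out about 10 mm off because I had picked points on the lower edge of the rim. I relied on the axis worked out from the gripped arm's own motion, (0.6213, 0.0435) m, which fitted to within 0.03 mm.

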